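# Feel the end float of a feed roller and centre it

### The job

Check the end float of the printer feed roller: by the orange hub on the end of its shaft, push the shaft gently in towards the grey gear housing until it bears on its inner stop, then pull it out until it bears on its outer stop, pressing each stop for about half a second with 5 to 10 N and never more than 18 N. Then leave the shaft midway between the two stops you felt, let go of it, and leave everything else on the bench where it is.

Things in the scene. Friction and masses are not known exactly. Their poses are not given: they have to be found in the camera images.
- unit: printer feed roller unit, bolted down. Origin under it on the bench, z up. Its y axis runs along the shaft: +y is in, towards the closed grey gear housing (100 x 60 mm, 113 high, y 70 to 130 mm); -y is out, to the hub. Base plate x +-60, y -70 to 130, 8 mm thick; bearing plate at y -60, 95 mm high. Two stops, hidden in the housing, limit it (flange on pad_in, pad_out); each gives springily 1 mm per 6 N, both alike
- roller: black rubber roller (40 mm across) with its steel shaft, white gear disc and hub, as one part; slides along the unit's y only, does not turn, drags with about 1.5 N, stays where left. Origin on the shaft axis 135 mm inward of the hub centre. Starts at unit y -2 to +2 mm, clear of the stops. The stops lie 4 to 13 mm of travel to each side of y = 0, each drawn anew every time
- hub (a point): centre of the orange hub on the outer end of the shaft: smooth cylinder 24 mm across, 50 mm long, axis along the unit's y, 70 mm above the bench, free above and at both sides; moves with the shaft. The white gear disc (50 mm over its teeth) is centred 51 mm further in
- screwdriver: orange-handled screwdriver lying flat; to be left alone
- pliers: red-handled pliers lying flat, about 160 mm long; to be left alone
- spare_gear: white spare gear, 44 mm across, 18 mm high, beside the feed unit; to be left alone
- carton: small white carton 110 x 80 x 60 mm; to be left alone
- clear_case: clear plastic case 90 x 60 x 22 mm; to be left alone
- circuit_board: green circuit board 100 x 70 mm; to be left alone
- fan: square black cooling fan 60 x 60 x 22 mm; to be left alone

How it is judged:
By the outcome, as a careful person would: the job done as asked, in the order asked, and still so for the second after the job is handed in, with the robot touching nothing.
It also fails if it takes over 64 s, if anything falls off the work surface, if the arm or the gripper's body presses on something with over 40 N, if the wrist force passes 120 N, or if a joint passes its speed limit or range.

### The arm

A 6-joint arm with a two-finger parallel gripper is mounted at the origin on the work surface. World frame = base frame: x ahead of the robot, y to its left, z up, the work surface at z = 0. Lengths are in m, angles in rad, forces in N, time in s.
With the tool pointing down it reaches from about 0.3 to 0.75 m from the base axis. Payload 8.5 kg.
Tool frame: the origin (TCP) lies on the centre line of the jaws, within the pads' length; the fingertips stand 11 mm ahead of it and the grasp point (between the pads) lies 8 mm behind it (env.tips_ahead is the distance from the TCP to the fingertips, in m); z points along the fingers, y is the line along which they close (so a half turn about z gives the same grasp; the last joint's range is limited). The gripper opens to 85 mm and grips with 20 to 120 N. Pads are 22 mm wide; open, the fingers measure 114 mm over their backs; the gripper's body (76 mm by 85 mm) begins 54 mm behind the grasp point. The pads swing forward as they close: fully open they stand 13 mm farther back than shut.
Start: joints at [0.919, 0.381, 1.297, -0, 1.464, -0.215], TCP at [0.233, 0.498, 0.242] pointing down, gripper open.
Joint ranges: [-3.11, 3.11], [-0.89, 2.33], [0.22, 2.48], [-1.42, 4.56], [0.17, 2.85], [-2.88, 2.88]. Speed limits (rad/s): [2.39, 2.39, 3.14, 3.14, 3.14, 3.14].

### API

Orientations are given as a unit quaternion [w, x, y, z].
In Python, from bench import env gives the robot as it stands.
- The arm moves only by the tool drive_tool, never from a script. Its argument "deltas" is a list of rows, each an object with "translation": the shift along the tool's x, y, z normalised to -1 to 1, where 1 is 0.4 m, a list of three; "rotation": the turn, a rotation vector about the tool's x, y, z normalised to -1 to 1, where 1 is 5 degrees, a list of three; "fingers": the closure, from -1 (fully open) to 1 (shut). In form: [{"translation": [dx, dy, dz], "rotation": [wx, wy, wz], "fingers": fingers}, ...]. A call has 1 to 20 rows; each row shifts and turns the commanded pose from where the row before left it, along the tool's axes as they then stand; what a row does not reach is not made up. A row lasts 1/10 s, in which the tool goes at most 50 mm and 8.59 degrees, less where a joint would pass 70% of its speed; a pose out of reach is approached as far as the arm can. A call with a number of a shift or a turn outside -1 to 1 is refused whole. A call with a gripper value outside its range is refused whole. The fingers move at their own pace and stop on an object; "force" is the grip in N (left out, the last holds). Time passes only in rows, so rows that do not move let the fingers close. It gives the time, the measured TCP pose, the force, the opening and the grip force at its end, in the units of the state.
- env.get_state(): the state, without advancing time (a new reading comes with each control period).
- env.grab_frame(name): name is "scene" or "top"; returns a dict with "img" (400x640x3 uint8, red, green, blue), "fx", "fy", "cx", "cy" (pixels), "extrinsics" (4x4, takes a point from camera to world coordinates). Camera axes: x right, y up, looking along -z (the intrinsics and any distortion apply to the point x, -y, -z); pixel columns grow to the right and rows downward; lengths in m; the calibration is good to about 2 mm. A picture is of the moment at which its call begins. There is no depth.
- env.sign_off(): hands the job in; it is judged then, once.
Trained networks look in the newest picture that a camera, given by its name, has taken for a name from the list of things; names that differ only in an ending like _2 or _b are one class to them, and where a whole thing is asked for, a point or a joint stands for the part that bears it (a point fixed in the world has none). Each returns a list of dicts, best first, with "conf" (0 to 1); they miss things now and then, are a little off and sometimes report something else, mostly with a low value. They report only what shows in the picture. A call takes as long as a camera call.
- env.boxes_of(camera, target): "location" ([x, y, z] in m, in world coordinates, good to about 4 mm: the middle of the surface that is visible of it).
- env.outline_of(camera, target): "pixels" (400x640 bool, what is visible of it).
The state is a dict: "t": time; "joints": joint angles; "qd": joint speeds; "tau": joint torques, N m; "tcp_pos": TCP position; "eef_rot": TCP orientation; "force": force on the tool from outside, world axes, zero at the start; "torque": the same for the moment, N m; "opening": finger opening in m; "finger_force": force on a finger pad.
Only numpy, scipy, OpenCV 4.12 (cv2) and the standard library are available. Lean on these libraries where they do the work, as an engineer would, in place of code of your own. Each camera call takes 0.05 s, during which the arm holds its last target. There are 200 camera calls.

## Working session

There is one attempt and no reset: what is moved stays moved. The work goes in short steps, Python scripts to look and compute and a tool call to move; the robot and the scene stay as the last step left them, time stands still between calls to the robot, and variables do not carry over. Pictures are saved under pics/ and viewed, at most 10 in all, crops included, and the job is handed in when it is done.

Besides the shell and the picture viewer there is one more tool, called after "Request:" as name(argument=value, ...) on one line, values as JSON. drive_tool: Moves the arm, as the interface text tells. Its arguments: {"type":"object","properties":{"deltas":{"type":"array","items":{"type":"object","properties":{"translation":{"type":"array","items":{"type":"number"}},"rotation":{"type":"array","items":{"type":"number"}},"fingers":{"type":"number"}}}},"force":{"type":"number"}},"required":["deltas"]}

```bash
mkdir -p pics; ls; cat > h.py <<'E'
import numpy as np, cv2
from bench import env
def shot(cam,fn=None):
    f=env.grab_frame(cam)
    if fn: cv2.imwrite('pics/'+fn,f['img'][:,:,::-1])
    return f
def proj(f,P):
    E=np.array(f['extrinsics']);p=np.linalg.inv(E)@np.append(P,1)
    return np.array([f['cx']+f['fx']*p[0]/-p[2], f['cy']+f['fy']*-p[1]/-p[2]])
def back(f,uv,z):
    E=np.array(f['extrinsics']);d=E[:3,:3]@np.array([(uv[0]-f['cx'])/f['fx'],-(uv[1]-f['cy'])/f['fy'],-1]);o=E[:3,3]
    return o+d*(z-o[2])/d[2]
E
python3 - <<'E'
from h import *
np.set_printoptions(precision=4,suppress=True)
for c in('scene','top'):
    f=shot(c,c+'0.png'); print(c,{k:(np.round(v,4).tolist() if k!='img' else 0) for k,v in f.items()})
    for t in('hub','roller','unit'):
        for b in env.boxes_of(c,t)[:2]: print(c,t,b)
s=env.get_state(); print(s)
E
```

```text
pics
scene {'img': 0, 'fx': 468.5444, 'fy': 468.5444, 'cx': 321.1967, 'cy': 198.5094, 'extrinsics': [[0.857, -0.3455, 0.3824, 1.072], [0.5153, 0.5817, -0.6294, -0.895], [-0.0049, 0.7364, 0.6765, 1.0656], [0.0, 0.0, 0.0, 1.0]]}
scene hub {'location': [0.5514, 0.0734, 0.0796], 'conf': 0.63}
scene hub {'location': [0.6688, -0.3463, 0.0579], 'conf': 0.57}
scene roller {'location': [0.546, 0.0692, 0.0809], 'conf': 0.75}
scene unit {'location': [0.5512, 0.1818, 0.0702], 'conf': 0.7}
top {'img': 0, 'fx': 407.1185, 'fy': 407.1185, 'cx': 318.9253, 'cy': 201.7794, 'extrinsics': [[-0.0468, 0.9788, -0.1996, 0.2833], [-0.9989, -0.0461, 0.0081, 0.0299], [-0.0013, 0.1997, 0.9799, 1.109], [0.0, 0.0, 0.0, 1.0]]}
top hub {'location': [0.5374, 0.1385, 0.0822], 'conf': 0.95}
top hub {'location': [0.5281, 0.1825, 0.0748], 'conf': 0.2}
top roller {'location': [0.5375, 0.1391, 0.0857], 'conf': 0.77}
top unit {'location': [0.5253, 0.1851, 0.0757], 'conf': 0.95}
top unit {'location': [0.3229, -0.3924, 0.0088], 'conf': 0.24}
{'t': 0.4, 'joints': array([ 0.9187,  0.3807,  1.2975, -0.    ,  1.4636, -0.2153]), 'qd': array([ 0.0009,  0.0008, -0.0014, -0.0012, -0.0023,  0.0006]), 'tau': array([ -0.0017, -44.7913, -23.1234,  -0.0003,   0.0013,  -0.    ]), 'tcp_pos': array([0.2326, 0.4983, 0.2422]), 'eef_rot': array([-0.    ,  0.2167,  0.9762, -0.0001]), 'force': array([-0.1081, -0.228 , -0.1269]), 'torque': array([-0.027 ,  0.0338, -0.0339]), 'finger_force': 0.0, 'opening': 0.08541529725272233}
```

View pics/top0.png

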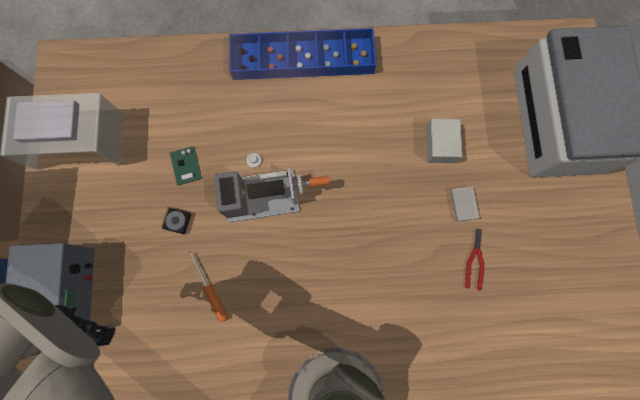

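View pics/scene0.png

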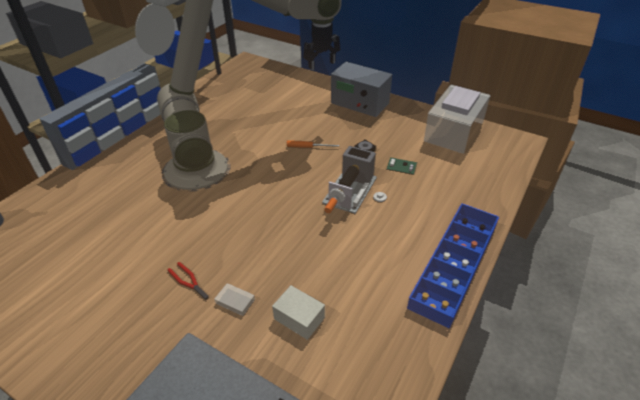

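The top view shows the hub at about (319,182), with the shaft running left to the gear housing at (229,192). The scene view shows the hub at (331,204). I'll fit the unit's pose and check it with an overlay.

```bash
python3 - <<'E'
from h import *
from scipy.optimize import least_squares
np.set_printoptions(precision=4,suppress=True)
F={};C={}
for c,roi in(('top',(300,340,165,200)),('scene',(315,350,190,222))):
    f=shot(c);F[c]=f
    h=cv2.cvtColor(f['img'],cv2.COLOR_RGB2HSV)
    m=((h[...,0]<13)&(h[...,1]>190)&(h[...,2]>110)).astype(np.uint8)
    k=np.zeros_like(m);k[roi[2]:roi[3],roi[0]:roi[1]]=1;m*=k
    v,u=np.nonzero(m);p=np.c_[u,v].astype(float);C[c]=p.mean(0)
    d=np.linalg.svd(p-C[c],full_matrices=False)[2][0];q=(p-C[c])@d
    print(c,len(u),C[c],d,q.min(),q.max())
    if c=='top':
        a=back(f,C[c]+d*q.min(),.07);b=back(f,C[c]+d*q.max(),.07);print('ends z.07',a,b,np.linalg.norm(a-b), 'yaw of axis',np.degrees(np.arctan2(*(b-a)[1::-1])))
s=least_squares(lambda P:np.r_[proj(F['top'],P)-C['top'],proj(F['scene'],P)-C['scene']],[.54,.07,.07])
print('tri',s.x,s.fun)
# unit pose fit from the unit outline in both views (silhouette of boxes), hub constrained
def boxc(x,y,z): return np.array([[a,b,c] for a in x for b in y for c in z])
B=[boxc((-.06,.06),(-.07,.13),(0,.008)),boxc((-.05,.05),(.07,.13),(.008,.113)),boxc((-.012,.012),(-.16,-.11),(.058,.082))]
M={c:env.outline_of(c,'unit')[0]['pixels'] for c in F}
for c in M: print(c,M[c].sum(),env.outline_of(c,'hub')[0]['pixels'].sum())
def wpt(p,X):
    ct,st=np.cos(p[2]),np.sin(p[2]);return np.c_[X[:,0]*ct-X[:,1]*st+p[0],X[:,0]*st+X[:,1]*ct+p[1],X[:,2]]
BR=boxc((-.045,.045),(-.064,-.056),(.008,.095))
def sil(p,c):
    m=np.zeros((400,640),np.uint8)
    for X in B[:2]+[BR]:
        q=np.array([proj(F[c],P) for P in wpt(p,X)])
        cv2.fillConvexPoly(m,cv2.convexHull((q*16).round().astype(np.int32)),1,shift=4)
    return m>0
def cost(p): return sum((sil(p,c)^M[c]).sum() for c in M)
from scipy.optimize import minimize
P=s.x; best=None
for th in np.radians(np.arange(-15,30,3)+0.):
  for base in(0,):
    for sg in(1,):
        t=th; p0=[P[0]-.135*np.sin(t)*1,P[1]+.135*np.cos(t),t]
        r=minimize(cost,p0,method='Nelder-Mead',options=dict(initial_simplex=np.array([p0]*4)+np.vstack([np.zeros(3),np.diag([.006,.006,.06])])))
        if best is None or r.fun<best.fun:best=r
print('fit',best.x,np.degrees(best.x[2]),best.fun)
p=best.x
hl=np.array([[np.cos(p[2]),np.sin(p[2])],[-np.sin(p[2]),np.cos(p[2])]])@(P[:2]-p[:2]);print('hub in unit',hl)
out=[]
for c,(u0,v0) in(('top',(200,140)),('scene',(290,120))):
    im=cv2.resize(F[c]['img'][v0:v0+100,u0:u0+150],None,fx=5,fy=5)[:,:,::-1].copy()
    for X in B[:2]+[BR,B[2]]:
        q=(np.array([proj(F[c],w) for w in wpt(p,X)])-[u0,v0]+.5)*5
        for i in range(8):
            for j in range(i):
                if bin(i^j).count('1')==1: cv2.line(im,tuple(q[i].astype(int).tolist()),tuple(q[j].astype(int).tolist()),(0,255,255),1)
    out.append(im)
o=np.vstack(out);o=cv2.resize(o,(450,600));cv2.imwrite('pics/ov.png',o)
E
```

```text
<stdin>:10: RuntimeWarning: Mean of empty slice.
  ret = um.true_divide(
Traceback (most recent call last):
IndexError: index 0 is out of bounds for axis 0 with size 0
```

```bash
cat > fit.py <<'E'
from h import *
from scipy.optimize import least_squares,minimize
np.set_printoptions(precision=4,suppress=True)
F={};C={}
for c,roi in(('top',(304,336,170,194)),('scene',(318,345,194,218))):
    f=shot(c);F[c]=f
    h=cv2.cvtColor(f['img'],cv2.COLOR_RGB2HSV);i=f['img'].astype(int)
    m=((i[...,0]-i[...,2]>105)&(h[...,1]>165)).astype(np.uint8)
    k=np.zeros_like(m);k[roi[2]:roi[3],roi[0]:roi[1]]=1;m*=k
    print(c,i[182,319],i[204,331],m.sum())
    v,u=np.nonzero(m);p=np.c_[u,v].astype(float);C[c]=p.mean(0)
    d=np.linalg.svd(p-C[c],full_matrices=False)[2][0];q=(p-C[c])@d
    print(C[c],d,q.min(),q.max())
    if c=='top':
        a=back(f,C[c]+d*q.min(),.07);b=back(f,C[c]+d*q.max(),.07);print('ends z.07',a,b,np.linalg.norm(a-b))
s=least_squares(lambda P:np.r_[proj(F['top'],P)-C['top'],proj(F['scene'],P)-C['scene']],[.54,.07,.07])
print('tri',s.x,s.fun)
def boxc(x,y,z): return np.array([[a,b,c] for a in x for b in y for c in z])
B=[boxc((-.06,.06),(-.07,.13),(0,.008)),boxc((-.05,.05),(.07,.13),(.008,.113)),boxc((-.045,.045),(-.064,-.056),(.008,.095)),boxc((-.012,.012),(-.16,-.11),(.058,.082))]
M={c:env.outline_of(c,'unit')[0]['pixels'] for c in F}
def wpt(p,X):
    ct,st=np.cos(p[2]),np.sin(p[2]);return np.c_[X[:,0]*ct-X[:,1]*st+p[0],X[:,0]*st+X[:,1]*ct+p[1],X[:,2]]
def sil(p,c):
    m=np.zeros((400,640),np.uint8)
    for X in B[:3]:
        q=np.array([proj(F[c],P) for P in wpt(p,X)])
        cv2.fillConvexPoly(m,cv2.convexHull((q*16).round().astype(np.int32)),1,shift=4)
    return m>0
cost=lambda p:sum((sil(p,c)^M[c]).sum() for c in M)
P=s.x; best=None
for t in np.radians(np.arange(-15,30,3.)):
    p0=[P[0]-.135*np.sin(t),P[1]+.135*np.cos(t),t]
    r=minimize(cost,p0,method='Nelder-Mead',options=dict(initial_simplex=np.array([p0]*4)+np.vstack([np.zeros(3),np.diag([.006,.006,.06])])))
    if best is None or r.fun<best.fun:best=r
p=best.x;print('fit',p,np.degrees(p[2]),best.fun,[M[c].sum() for c in M])
print('hub in unit',np.array([[np.cos(p[2]),np.sin(p[2])],[-np.sin(p[2]),np.cos(p[2])]])@(P[:2]-p[:2]))
out=[]
for c,(u0,v0) in(('top',(200,140)),('scene',(290,120))):
    im=cv2.resize(F[c]['img'][v0:v0+100,u0:u0+150],None,fx=5,fy=5)[:,:,::-1].copy()
    for X in B:
        q=(np.array([proj(F[c],w) for w in wpt(p,X)])-[u0,v0]+.5)*5
        for i in range(8):
            for j in range(i):
                if bin(i^j).count('1')==1: cv2.line(im,tuple(q[i].astype(int).tolist()),tuple(q[j].astype(int).tolist()),(0,255,255),1)
    out.append(im)
cv2.imwrite('pics/ov.png',cv2.resize(np.vstack(out),(450,600)))
E
python3 fit.py
```

```text
top [181  99  53] [144 115  89] 116
[318.9138 180.5172] [-0.9901  0.1407] -8.927943651832273 8.752393529293617
ends z.07 [ 0.5543 -0.0047  0.07  ] [0.5497 0.0416 0.07  ] 0.0465710582319635
scene [151 119  86] [188 101  48] 60
[330.65   203.2833] [-0.5941  0.8044] -5.646047973828259 5.752162249214666
tri [0.5501 0.019  0.0786] [-0.0936 -0.1044 -0.1604  0.0408]
fit [0.5377 0.1508 0.1177] 6.742612596735756 592.0 [np.int64(3994), np.int64(2346)]
hub in unit [-0.0032 -0.1323]
```

View pics/ov.png

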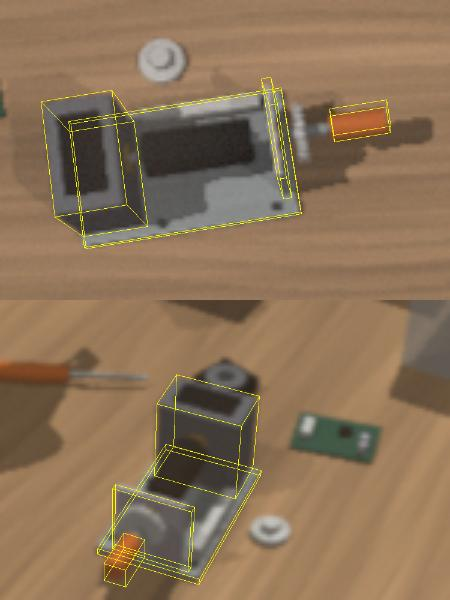

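The overlay fits well: yaw is about 6.7° and the hub is at about (0.552, 0.018), z 0.07. First I turn the tool so its y lies along the unit's x, then I move over the hub.

Request:
drive_tool(deltas=[{"translation":[0,0,0],"rotation":[0,0,1],"fingers":-1},{"translation":[0,0,0],"rotation":[0,0,1],"fingers":-1},{"translation":[0,0,0],"rotation":[0,0,1],"fingers":-1},{"translation":[0,0,0],"rotation":[0,0,1],"fingers":-1},{"translation":[0,0,0],"rotation":[0,0,1],"fingers":-1},{"translation":[0,0,0],"rotation":[0,0,1],"fingers":-1},{"translation":[0,0,0],"rotation":[0,0,1],"fingers":-1},{"translation":[0,0,0],"rotation":[0,0,1],"fingers":-1},{"translation":[0,0,0],"rotation":[0,0,1],"fingers":-1},{"translation":[0,0,0],"rotation":[0,0,1],"fingers":-1},{"translation":[0,0,0],"rotation":[0,0,1],"fingers":-1},{"translation":[0,0,0],"rotation":[0,0,0.64],"fingers":-1}], force=60)

```text
t: 1.85
tcp_pos: [0.2327, 0.4983, 0.2423]
eef_rot: [0.0, 0.665, 0.747, -0.0]
force: [-0.3, 0.5, -0.0]
opening: 0.0853
finger_force: 0.0
```

Request:
drive_tool(deltas=[{"translation":[-0.0918,0.0466,0],"rotation":[0,0,0],"fingers":-1},{"translation":[-0.0918,0.0466,0],"rotation":[0,0,0],"fingers":-1},{"translation":[-0.0918,0.0466,0],"rotation":[0,0,0],"fingers":-1},{"translation":[-0.0918,0.0466,0],"rotation":[0,0,0],"fingers":-1},{"translation":[-0.0918,0.0466,0],"rotation":[0,0,0],"fingers":-1},{"translation":[-0.0918,0.0466,0],"rotation":[0,0,0],"fingers":-1},{"translation":[-0.0918,0.0466,0],"rotation":[0,0,0],"fingers":-1},{"translation":[-0.0918,0.0466,0],"rotation":[0,0,0],"fingers":-1},{"translation":[-0.0918,0.0466,0],"rotation":[0,0,0],"fingers":-1},{"translation":[-0.0918,0.0466,0],"rotation":[0,0,0],"fingers":-1},{"translation":[-0.0918,0.0466,0],"rotation":[0,0,0],"fingers":-1},{"translation":[-0.0918,0.0466,0],"rotation":[0,0,0],"fingers":-1},{"translation":[-0.0918,0.0466,0],"rotation":[0,0,0],"fingers":-1},{"translation":[-0.0918,0.0466,0],"rotation":[0,0,0],"fingers":-1},{"translation":[0,0,0],"rotation":[0,0,0],"fingers":-1},{"translation":[0,0,0],"rotation":[0,0,0],"fingers":-1}])

```text
t: 3.45
tcp_pos: [0.5525, 0.0181, 0.242]
eef_rot: [-0.0, 0.665, 0.747, -0.0]
force: [0.1, 0.3, 0.2]
opening: 0.0854
finger_force: 0.0
```

Request:
drive_tool(deltas=[{"translation":[0,0,0.06],"rotation":[0,0,0],"fingers":-1},{"translation":[0,0,0.06],"rotation":[0,0,0],"fingers":-1},{"translation":[0,0,0.06],"rotation":[0,0,0],"fingers":-1},{"translation":[0,0,0.06],"rotation":[0,0,0],"fingers":-1},{"translation":[0,0,0.06],"rotation":[0,0,0],"fingers":-1},{"translation":[0,0,0.06],"rotation":[0,0,0],"fingers":-1},{"translation":[0,0,0.03],"rotation":[0,0,0],"fingers":-1},{"translation":[0,0,0.03],"rotation":[0,0,0],"fingers":-1},{"translation":[0,0,0.03],"rotation":[0,0,0],"fingers":-1},{"translation":[0,0,0],"rotation":[0,0,0],"fingers":-1},{"translation":[0,0,0],"rotation":[0,0,0],"fingers":-0.3},{"translation":[0,0,0],"rotation":[0,0,0],"fingers":0},{"translation":[0,0,0],"rotation":[0,0,0],"fingers":0},{"translation":[0,0,0],"rotation":[0,0,0],"fingers":0}])

```text
t: 4.85
tcp_pos: [0.5526, 0.0186, 0.0627]
eef_rot: [0.0, 0.664, 0.748, 0.0]
force: [0.0, -0.4, 0.1]
opening: 0.0427
finger_force: 0.0
```

```bash
python3 - <<'E'
from h import *
out=[]
for c,(u0,v0) in(('top',(270,140)),('scene',(280,150))):
    f=shot(c); out.append(cv2.resize(f['img'][v0:v0+80,u0:u0+100],None,fx=4,fy=4)[:,:,::-1])
cv2.imwrite('pics/g1.png',np.hstack(out)); s=env.get_state();print(s['tcp_pos'],s['force'],s['opening'])
E
```

```text
[0.55251334 0.01861836 0.06256047] [-1.13123055  0.5949927  -0.26409404] 0.042767364735889025
```

View pics/g1.png

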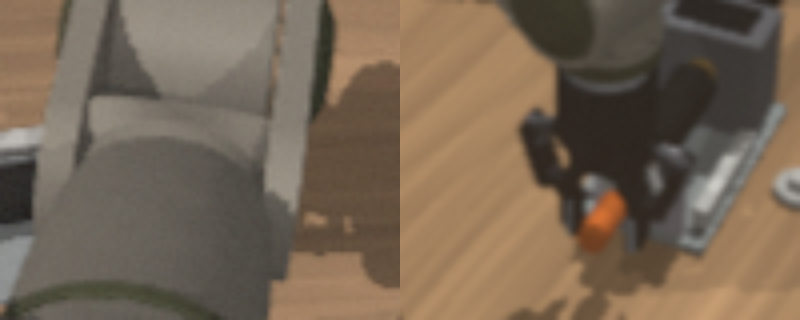

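The fingers straddle the orange hub (right crop, about (600,220)) with clearance on both sides. Closing now.

Request:
drive_tool(deltas=[{"translation":[0,0,0],"rotation":[0,0,0],"fingers":0.25},{"translation":[0,0,0],"rotation":[0,0,0],"fingers":0.35},{"translation":[0,0,0],"rotation":[0,0,0],"fingers":0.42},{"translation":[0,0,0],"rotation":[0,0,0],"fingers":0.5},{"translation":[0,0,0],"rotation":[0,0,0],"fingers":1},{"translation":[0,0,0],"rotation":[0,0,0],"fingers":1},{"translation":[0,0,0],"rotation":[0,0,0],"fingers":1},{"translation":[0,0,0],"rotation":[0,0,0],"fingers":1}], force=60)

```text
t: 5.75
tcp_pos: [0.5511, 0.0185, 0.0624]
eef_rot: [-0.001, 0.664, 0.748, -0.001]
force: [-7.0, -1.5, 6.2]
opening: 0.0223
finger_force: 58.4
```

```bash
cat > st.py <<'E'
from h import *
s=env.get_state();a=np.array([-.116,.9935,0]);b=np.array([.9935,.116,0])
R=np.array([.5525,.0186,.0626])
print('t',round(s['t'],2),'axial mm',round((s['tcp_pos']-R)@a*1e3,2),'lat mm',round((s['tcp_pos']-R)@b*1e3,2),'F axial',round(s['force']@a,2),'lat',round(s['force']@b,2),'z',round(s['force'][2],2),'tq',s['torque'].round(2),'open',s['opening'],s['finger_force'])
E
python3 st.py
```

```text
t 5.75 axial mm 0.11 lat mm -1.39 F axial -0.65 lat -7.12 z 6.22 tq [-0.27  1.22 -0.15] open 0.022348046676508197 58.403881788253784
```

Request:
drive_tool(deltas=[{"translation":[0,-0.0035,-0.0025],"rotation":[0,0,0],"fingers":1},{"translation":[0,0,0],"rotation":[0,0,0],"fingers":1},{"translation":[0,0,0],"rotation":[0,0,0],"fingers":1}])

```text
t: 6.05
tcp_pos: [0.5509, 0.0185, 0.0627]
eef_rot: [-0.0, 0.664, 0.748, -0.0]
force: [0.8, 0.4, -7.8]
opening: 0.0222
finger_force: 59.9
```

```bash
python3 st.py
```

```text
t 6.05 axial mm 0.13 lat mm -1.61 F axial 0.26 lat 0.79 z -7.81 tq [ 0.02 -0.2  -0.16] open 0.02223307293046983 59.877803921699524
```

Request:
drive_tool(deltas=[{"translation":[0.0025,0,0],"rotation":[0,0,0],"fingers":1},{"translation":[0.0025,0,0],"rotation":[0,0,0],"fingers":1},{"translation":[0,0,0],"rotation":[0,0,0],"fingers":1}])

```text
t: 6.35
tcp_pos: [0.5506, 0.0206, 0.0628]
eef_rot: [-0.0, 0.664, 0.748, -0.0]
force: [2.1, -1.3, -12.3]
opening: 0.0224
finger_force: 59.6
```

```bash
python3 st.py
```

```text
t 6.35 axial mm 2.17 lat mm -1.63 F axial -1.51 lat 1.95 z -12.34 tq [-0.16 -0.29 -0.26] open 0.022393525456873425 59.62395250797272
```

The shaft is moving with the hub and drag reads 1.5 N. I'll relieve the z force and keep pushing in with small steps.

Request:
drive_tool(deltas=[{"translation":[0.002,0,0.002],"rotation":[0,0,0],"fingers":1},{"translation":[0.002,0,0],"rotation":[0,0,0],"fingers":1},{"translation":[0,0,0],"rotation":[0,0,0],"fingers":1}])

```text
t: 6.65
tcp_pos: [0.5505, 0.0222, 0.0627]
eef_rot: [-0.0, 0.664, 0.748, 0.0]
force: [0.3, -0.3, -6.1]
opening: 0.0222
finger_force: 60.1
```

```bash
python3 st.py
```

```text
t 6.65 axial mm 3.78 lat mm -1.53 F axial -0.31 lat 0.24 z -6.13 tq [-0.17  0.14 -0.18] open 0.022204532404867815 60.1025390625
```

Request:
drive_tool(deltas=[{"translation":[0.002,0,0],"rotation":[0,0,0],"fingers":1},{"translation":[0.002,0,0],"rotation":[0,0,0],"fingers":1},{"translation":[0,0,0],"rotation":[0,0,0],"fingers":1}])

```text
t: 6.95
tcp_pos: [0.5504, 0.0238, 0.0627]
eef_rot: [-0.0, 0.664, 0.748, 0.0]
force: [-0.6, 0.1, -4.6]
opening: 0.0223
finger_force: 60.2
```

```bash
python3 st.py
```

```text
t 6.95 axial mm 5.38 lat mm -1.51 F axial 0.14 lat -0.59 z -4.61 tq [-0.12  0.26 -0.1 ] open 0.022274284380235536 60.195486545562744
```

Request:
drive_tool(deltas=[{"translation":[0.002,0,0],"rotation":[0,0,0],"fingers":1},{"translation":[0.002,0,0],"rotation":[0,0,0],"fingers":1},{"translation":[0,0,0],"rotation":[0,0,0],"fingers":1}])

```text
t: 7.25
tcp_pos: [0.5502, 0.0254, 0.0626]
eef_rot: [0.0, 0.664, 0.748, 0.0]
force: [-0.9, -1.1, -3.1]
opening: 0.0221
finger_force: 60.3
```

```bash
python3 st.py
```

```text
t 7.25 axial mm 6.98 lat mm -1.49 F axial -1.01 lat -1.0 z -3.14 tq [-0.2   0.33 -0.18] open 0.022074120655098794 60.282209515571594
```

Request:
drive_tool(deltas=[{"translation":[0.002,0,0],"rotation":[0,0,0],"fingers":1},{"translation":[0.002,0,0],"rotation":[0,0,0],"fingers":1},{"translation":[0,0,0],"rotation":[0,0,0],"fingers":1}])

```text
t: 7.55
tcp_pos: [0.5501, 0.0269, 0.0626]
eef_rot: [0.0, 0.664, 0.748, 0.0]
force: [-1.9, -1.8, -3.1]
opening: 0.0225
finger_force: 60.4
```

```bash
python3 st.py
```

```text
t 7.55 axial mm 8.55 lat mm -1.46 F axial -1.55 lat -2.05 z -3.09 tq [-0.15  0.33 -0.17] open 0.02251972850944732 60.37226736545563
```

Request:
drive_tool(deltas=[{"translation":[0.002,0,0],"rotation":[0,0,0],"fingers":1},{"translation":[0.002,0,0],"rotation":[0,0,0],"fingers":1},{"translation":[0,0,0],"rotation":[0,0,0],"fingers":1}])

```text
t: 7.85
tcp_pos: [0.5499, 0.0283, 0.0626]
eef_rot: [0.0, 0.664, 0.748, -0.0]
force: [-1.1, -4.1, -1.7]
opening: 0.0221
finger_force: 60.4
```

```bash
python3 st.py
```

```text
t 7.85 axial mm 9.9 lat mm -1.43 F axial -3.97 lat -1.55 z -1.71 tq [-0.55  0.38 -0.12] open 0.022091347285504766 60.39868712425232
```

Request:
drive_tool(deltas=[{"translation":[0.0015,0,0],"rotation":[0,0,0],"fingers":1},{"translation":[0.001,0,0],"rotation":[0,0,0],"fingers":1},{"translation":[0,0,0],"rotation":[0,0,0],"fingers":1}])

```text
t: 8.15
tcp_pos: [0.5499, 0.0287, 0.0626]
eef_rot: [0.0, 0.664, 0.748, -0.0]
force: [-0.3, -6.8, -1.6]
opening: 0.0222
finger_force: 60.4
```

```bash
python3 st.py
```

```text
t 8.15 axial mm 10.37 lat mm -1.43 F axial -6.69 lat -1.04 z -1.6 tq [-0.96  0.4  -0.14] open 0.022220961291462595 60.412302017211914
```

Request:
drive_tool(deltas=[{"translation":[0.002,0,0],"rotation":[0,0,0],"fingers":1},{"translation":[0,0,0],"rotation":[0,0,0],"fingers":1},{"translation":[0,0,0],"rotation":[0,0,0],"fingers":1}])

```text
t: 8.45
tcp_pos: [0.5498, 0.0292, 0.0626]
eef_rot: [0.001, 0.664, 0.748, -0.0]
force: [-0.3, -9.3, -2.5]
opening: 0.022
finger_force: 60.4
```

```bash
python3 st.py
```

```text
t 8.45 axial mm 10.86 lat mm -1.41 F axial -9.16 lat -1.34 z -2.45 tq [-1.35  0.35 -0.13] open 0.02199545509827742 60.420997738838196
```

Request:
drive_tool(deltas=[{"translation":[0,0,0],"rotation":[0,0,0],"fingers":1},{"translation":[0,0,0],"rotation":[0,0,0],"fingers":1},{"translation":[0,0,0],"rotation":[0,0,0],"fingers":1}])

```text
t: 8.75
tcp_pos: [0.5499, 0.0292, 0.0626]
eef_rot: [0.001, 0.664, 0.748, -0.0]
force: [-2.1, -8.5, -1.8]
opening: 0.0223
finger_force: 60.4
```

```bash
python3 st.py;sleep 0; python3 - <<'E'
from h import *
a=np.array([-.116,.9935,0])
for i in range(3):
    shot('top'); s=env.get_state(); print(s['t'],s['force']@a, s['tcp_pos']@a)
E
```

```text
t 8.75 axial mm 10.84 lat mm -1.39 F axial -8.2 lat -3.12 z -1.79 tq [-1.29  0.38 -0.18] open 0.02228030996914907 60.41962265968323
8.8 -7.55022055591649 -0.03479303401856196
8.85 -7.514209385990482 -0.0347710624709133
8.9 -7.951199050981465 -0.034725226379384674
```

Inner stop felt and pressed for about 0.6 s, at axial +10.84 mm and about 8.2 N including drag. Now pulling out. The first 12 mm cannot reach the outer stop.

Request:
drive_tool(deltas=[{"translation":[-0.003,0,0],"rotation":[0,0,0],"fingers":1},{"translation":[-0.003,0,0],"rotation":[0,0,0],"fingers":1},{"translation":[-0.003,0,0],"rotation":[0,0,0],"fingers":1},{"translation":[-0.003,0,0],"rotation":[0,0,0],"fingers":1},{"translation":[-0.003,0,0],"rotation":[0,0,0],"fingers":1},{"translation":[-0.003,0,0],"rotation":[0,0,0],"fingers":1},{"translation":[-0.003,0,0],"rotation":[0,0,0],"fingers":1},{"translation":[-0.003,0,0],"rotation":[0,0,0],"fingers":1},{"translation":[-0.003,0,0],"rotation":[0,0,0],"fingers":1},{"translation":[-0.003,0,0],"rotation":[0,0,0],"fingers":1},{"translation":[0,0,0],"rotation":[0,0,0],"fingers":1}])

```text
t: 10.0
tcp_pos: [0.551, 0.018, 0.0625]
eef_rot: [0.0, 0.664, 0.748, -0.0]
force: [-1.8, -0.3, -0.6]
opening: 0.0223
finger_force: 60.8
```

```bash
python3 st.py
```

```text
t 10.0 axial mm -0.42 lat mm -1.52 F axial -0.04 lat -1.85 z -0.64 tq [-0.01  0.53 -0.13] open 0.02231595507614487 60.77498495578766
```

Request:
drive_tool(deltas=[{"translation":[-0.002,0,0],"rotation":[0,0,0],"fingers":1},{"translation":[-0.002,0,0],"rotation":[0,0,0],"fingers":1},{"translation":[0,0,0],"rotation":[0,0,0],"fingers":1}])

```text
t: 10.3
tcp_pos: [0.5512, 0.0166, 0.0625]
eef_rot: [-0.0, 0.664, 0.748, -0.0]
force: [-2.1, 0.3, 0.9]
opening: 0.0221
finger_force: 60.8
```

```bash
python3 st.py
```

```text
t 10.3 axial mm -1.87 lat mm -1.52 F axial 0.58 lat -2.02 z 0.9 tq [ 0.01  0.63 -0.18] open 0.022141552301653218 60.83081781864166
```

Request:
drive_tool(deltas=[{"translation":[-0.002,0,0],"rotation":[0,0,0],"fingers":1},{"translation":[-0.002,0,0],"rotation":[0,0,0],"fingers":1},{"translation":[0,0,0],"rotation":[0,0,0],"fingers":1}])

```text
t: 10.6
tcp_pos: [0.5514, 0.015, 0.0625]
eef_rot: [-0.0, 0.664, 0.748, -0.0]
force: [-3.8, -0.0, 1.1]
opening: 0.0224
finger_force: 60.9
```

```bash
python3 st.py
```

```text
t 10.6 axial mm -3.49 lat mm -1.52 F axial 0.41 lat -3.8 z 1.05 tq [ 0.07  0.61 -0.15] open 0.022371885742757225 60.86807370185852
```

Request:
drive_tool(deltas=[{"translation":[-0.002,-0.001,0],"rotation":[0,0,0],"fingers":1},{"translation":[-0.002,0,0],"rotation":[0,0,0],"fingers":1},{"translation":[0,0,0],"rotation":[0,0,0],"fingers":1}])

```text
t: 10.9
tcp_pos: [0.5515, 0.0133, 0.0626]
eef_rot: [0.0, 0.664, 0.748, 0.0]
force: [-0.6, 0.6, -0.3]
opening: 0.0222
finger_force: 60.7
```

```bash
python3 st.py
```

```text
t 10.9 axial mm -5.17 lat mm -1.6 F axial 0.62 lat -0.52 z -0.31 tq [ 0.04  0.28 -0.09] open 0.022248289213549863 60.71435809135437
```

Request:
drive_tool(deltas=[{"translation":[-0.002,0,0],"rotation":[0,0,0],"fingers":1},{"translation":[-0.002,0,0],"rotation":[0,0,0],"fingers":1},{"translation":[0,0,0],"rotation":[0,0,0],"fingers":1}])

```text
t: 11.2
tcp_pos: [0.5517, 0.0117, 0.0626]
eef_rot: [0.0, 0.664, 0.748, 0.0]
force: [0.2, 0.1, -0.0]
opening: 0.0222
finger_force: 60.7
```

```bash
python3 st.py
```

```text
t 11.2 axial mm -6.77 lat mm -1.64 F axial 0.07 lat 0.25 z -0.05 tq [ 0.04  0.18 -0.16] open 0.0222074346426421 60.71503400802612
```

Request:
drive_tool(deltas=[{"translation":[-0.002,0,0],"rotation":[0,0,0],"fingers":1},{"translation":[-0.002,0,0],"rotation":[0,0,0],"fingers":1},{"translation":[0,0,0],"rotation":[0,0,0],"fingers":1}])

```text
t: 11.5
tcp_pos: [0.5518, 0.0101, 0.0626]
eef_rot: [0.0, 0.664, 0.748, 0.0]
force: [1.0, 0.4, -1.3]
opening: 0.0225
finger_force: 60.7
```

```bash
python3 st.py
```

```text
t 11.5 axial mm -8.35 lat mm -1.67 F axial 0.34 lat 1.01 z -1.34 tq [ 0.05 -0.02 -0.16] open 0.022462870443443982 60.72094202041626
```

Request:
drive_tool(deltas=[{"translation":[-0.002,0,0],"rotation":[0,0,0],"fingers":1},{"translation":[-0.002,0,0],"rotation":[0,0,0],"fingers":1},{"translation":[0,0,0],"rotation":[0,0,0],"fingers":1}])

```text
t: 11.8
tcp_pos: [0.5519, 0.0089, 0.0626]
eef_rot: [-0.0, 0.664, 0.748, 0.0]
force: [1.3, 4.5, -0.5]
opening: 0.0221
finger_force: 60.7
```

```bash
python3 st.py
```

```text
t 11.8 axial mm -9.59 lat mm -1.73 F axial 4.33 lat 1.86 z -0.47 tq [ 0.53 -0.1  -0.21] open 0.022052254509544664 60.730851888656616
```

Request:
drive_tool(deltas=[{"translation":[-0.002,0,0],"rotation":[0,0,0],"fingers":1},{"translation":[-0.0015,0,0],"rotation":[0,0,0],"fingers":1},{"translation":[0,0,0],"rotation":[0,0,0],"fingers":1}])

```text
t: 12.1
tcp_pos: [0.552, 0.0081, 0.0626]
eef_rot: [-0.0, 0.664, 0.748, 0.001]
force: [1.6, 8.0, -0.4]
opening: 0.0225
finger_force: 60.7
```

```bash
python3 st.py
```

```text
t 12.1 axial mm -10.33 lat mm -1.73 F axial 7.78 lat 2.57 z -0.36 tq [ 1.08 -0.16 -0.17] open 0.02246178386527415 60.73555827140808
```

Pressing a little more, then holding with repeated readings.

Request:
drive_tool(deltas=[{"translation":[-0.0005,0,0],"rotation":[0,0,0],"fingers":1},{"translation":[0,0,0],"rotation":[0,0,0],"fingers":1},{"translation":[0,0,0],"rotation":[0,0,0],"fingers":1}])

```text
t: 12.4
tcp_pos: [0.552, 0.0082, 0.0625]
eef_rot: [-0.001, 0.664, 0.748, 0.001]
force: [1.3, 9.5, 0.4]
opening: 0.0222
finger_force: 60.7
```

```bash
for i in 1 2 3 4; do python3 st.py; python3 -c "
from h import *
shot('top')"; done; python3 st.py
```

```text
t 12.4 axial mm -10.31 lat mm -1.73 F axial 9.3 lat 2.41 z 0.4 tq [ 1.32 -0.09 -0.15] open 0.02216921583396529 60.740652680397034
t 12.45 axial mm -10.33 lat mm -1.73 F axial 8.72 lat 3.49 z -0.39 tq [ 1.28 -0.12 -0.18] open 0.022175107360570295 60.73999643325806
t 12.5 axial mm -10.34 lat mm -1.73 F axial 9.23 lat 2.55 z -0.86 tq [ 1.29 -0.1  -0.18] open 0.022114235565503668 60.74157178401947
t 12.55 axial mm -10.33 lat mm -1.74 F axial 8.68 lat 2.84 z 0.04 tq [ 1.29 -0.16 -0.23] open 0.02261052723358421 60.740822553634644
t 12.6 axial mm -10.33 lat mm -1.76 F axial 8.75 lat 2.86 z -0.76 tq [ 1.29 -0.08 -0.16] open 0.022436906563281272 60.74063837528229
```

Both stops felt: inner +10.84 mm at about 8.2 N, outer −10.33 mm at about 8.9 N. That puts the midpoint at about +0.25 mm.

Request:
drive_tool(deltas=[{"translation":[0.003,0,0],"rotation":[0,0,0],"fingers":1},{"translation":[0.003,0,0],"rotation":[0,0,0],"fingers":1},{"translation":[0.003,0,0],"rotation":[0,0,0],"fingers":1},{"translation":[0.003,0,0],"rotation":[0,0,0],"fingers":1},{"translation":[0.003,0,0],"rotation":[0,0,0],"fingers":1},{"translation":[0.003,0,0],"rotation":[0,0,0],"fingers":1},{"translation":[0.003,0,0],"rotation":[0,0,0],"fingers":1},{"translation":[0.003,0,0],"rotation":[0,0,0],"fingers":1},{"translation":[0.003,0,0],"rotation":[0,0,0],"fingers":1},{"translation":[0.002,0,0],"rotation":[0,0,0],"fingers":1},{"translation":[0,0,0],"rotation":[0,0,0],"fingers":1},{"translation":[0,0,0],"rotation":[0,0,0],"fingers":1},{"translation":[0,0,0],"rotation":[0,0,0],"fingers":1}])

```text
t: 13.9
tcp_pos: [0.5508, 0.0188, 0.0626]
eef_rot: [0.0, 0.664, 0.748, 0.0]
force: [4.9, 1.5, -0.3]
opening: 0.0225
finger_force: 60.7
```

```bash
python3 st.py
```

```text
t 13.9 axial mm 0.39 lat mm -1.7 F axial 0.88 lat 5.0 z -0.35 tq [ 0.2  -0.55 -0.24] open 0.022471438315871232 60.69438457489014
```

Request:
drive_tool(deltas=[{"translation":[-0.0005,0.0018,0],"rotation":[0,0,0],"fingers":1},{"translation":[0,0,0],"rotation":[0,0,0],"fingers":1},{"translation":[0,0,0],"rotation":[0,0,0],"fingers":1}])

```text
t: 14.2
tcp_pos: [0.5509, 0.0186, 0.0625]
eef_rot: [-0.0, 0.664, 0.748, -0.0]
force: [0.7, 1.1, 2.2]
opening: 0.022
finger_force: 61.0
```

```bash
python3 st.py
```

```text
t 14.2 axial mm 0.23 lat mm -1.58 F axial 1.01 lat 0.86 z 2.17 tq [ 0.23  0.1  -0.22] open 0.022011877904680725 60.95330357551575
```

Axial is +0.23 mm with low residual forces. Next I open the fingers partway (about 60 mm), lift clear and back away.

Request:
drive_tool(deltas=[{"translation":[0,0,0],"rotation":[0,0,0],"fingers":0.3},{"translation":[0,0,0],"rotation":[0,0,0],"fingers":0},{"translation":[0,0,0],"rotation":[0,0,0],"fingers":-0.4},{"translation":[0,0,0],"rotation":[0,0,0],"fingers":-0.4},{"translation":[0,0,0],"rotation":[0,0,0],"fingers":-0.4},{"translation":[0,0,0],"rotation":[0,0,0],"fingers":-0.4},{"translation":[0,0,-0.02],"rotation":[0,0,0],"fingers":-0.4},{"translation":[0,0,-0.04],"rotation":[0,0,0],"fingers":-0.4},{"translation":[0,0,-0.06],"rotation":[0,0,0],"fingers":-0.4},{"translation":[0,0,-0.08],"rotation":[0,0,0],"fingers":-0.4},{"translation":[0,0,-0.08],"rotation":[0,0,0],"fingers":-0.4},{"translation":[0,0,-0.08],"rotation":[0,0,0],"fingers":-0.4},{"translation":[0,0,-0.08],"rotation":[0,0,0],"fingers":-0.4},{"translation":[-0.05,0,0],"rotation":[0,0,0],"fingers":-0.4},{"translation":[-0.1,0,0],"rotation":[0,0,0],"fingers":-0.4},{"translation":[-0.1,0,0],"rotation":[0,0,0],"fingers":-0.4},{"translation":[-0.1,0,0],"rotation":[0,0,0],"fingers":-0.4},{"translation":[-0.1,0,0],"rotation":[0,0,0],"fingers":-0.4},{"translation":[0,0,0],"rotation":[0,0,0],"fingers":-0.4},{"translation":[0,0,0],"rotation":[0,0,0],"fingers":-0.4}])

```text
t: 16.2
tcp_pos: [0.5724, -0.1607, 0.2387]
eef_rot: [-0.0, 0.665, 0.747, 0.0]
force: [-0.5, 0.7, 0.1]
opening: 0.0603
finger_force: 0.0
```

```bash
python3 fit.py; python3 st.py
```

```text
top [188 103  54] [153 122  93] 126
[318.881  180.6508] [-0.9942  0.1078] -9.028262688335749 8.866843898851698
ends z.07 [ 0.5532 -0.0049  0.07  ] [0.5501 0.0421 0.07  ] 0.04712149578340225
scene [98 79 64] [201 107  51] 64
[330.6875 203.3906] [-0.6106  0.7919] -5.681056820524369 5.720595748733716
tri [0.55   0.0192 0.0779] [-0.1185 -0.1322 -0.203   0.0516]
fit [0.5388 0.1512 0.131 ] 7.503435081766127 1520.0 [np.int64(2941), np.int64(2197)]
hub in unit [-0.0062 -0.1324]
t 16.4 axial mm -178.79 lat mm -0.68 F axial 0.05 lat 0.08 z 0.08 tq [ 0.04 -0.05  0.03] open 0.05975482900418567 0.0
```

View pics/ov.png

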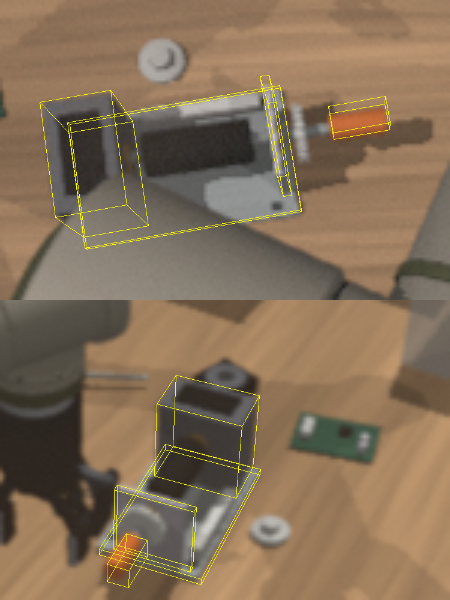

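The picture shows the hub within 0.2 mm of its starting spot, which agrees with the measured +0.1 mm shift, so it did not slip. The gripper is clear and the spare gear and board are undisturbed.

```bash
python3 -c "
from bench import env
print(env.sign_off())"
```

```text
the job is handed in; nothing more can be done
None
```

The end float check is done and handed in: I felt and pressed both stops, first inner then outer, at about 6–8 N for about half a second each, found about 19 mm of float, left the shaft midway, and let go with the gripper clear.

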